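# Release the index plunger and take out the red drill guide

## Task

Take the red-handled drill-guide plate out of its holder: pull up the spring-loaded plunger knob that pins it and twist it a quarter turn so that it stays latched up by itself, then draw the plate out from under the bridge and set it down gently, flat, in the middle of the black rubber mat. Leave the plunger latched up, and leave the blue-handled plate pinned in its holder.

Things in the scene. Friction and masses are not known exactly. Their poses are not given: they have to be found in the camera images.
- red_knob (a point): Black T-bar pull knob of the upright plunger pinning the red-handled plate. Bar 36 mm long (frame x, as found along the plate's length), 12 thick (frame y: pinch across these flats), 22 high. Point on the plunger axis, 8 mm below the bar's top; moves with the knob; z up. Fingers may reach 22 mm below it; the brass collar (12 mm half-width) begins 26 mm below.
- red_lift (a joint): Lift of that plunger in m: 0 down (pinning), stop 0.024. Its spring pulls down with 6 N at 0, 12 N at 0.020. From 0.014 the knob's cross pin clears the brass collar: lift about 0.018, twist, let go; it then rests latched at about 0.014.
- red_turn (a joint): Twist of the red plate's knob in rad, counter-clockwise from above positive: 0 as found, stops at -1.65 and 1.65. Turns only while lifted over 14 mm, either way; stays latched when let go at 0.8 to 1.65 either way (1.2 to 1.57 is best).
- red_handle (a point): Grip point of the upright red plastic handle on the red-handled plate. Handle 34 mm long (frame x), 18 thick (frame y: pinch across), 46 high; point 14 mm below its top, 42 above the plate's underside. Frame x runs along the plate, from the handle to the plunger (80 mm away as found), z up. The unpinned plate is drawn level along -x by 60 mm, then it is free to lift.
- red_plate_centre (a point): Centre (half its thickness) of the red-handled aluminium plate, 120 x 56 x 10 mm (frame x, y, z), 0.14 to 0.28 kg. Handle 34 mm from here along -x, pinned hole 46 mm along +x. As found it lies on its holder, underside 8 mm above the bench, between two rails (2.5 mm play each side) and under a bridge (4 mm play above).
- blue_knob (a point): Black T-bar pull knob of the upright plunger pinning the blue-handled plate. Bar 36 mm long (frame x, as found along the plate's length), 12 thick (frame y: pinch across these flats), 22 high. Point on the plunger axis, 8 mm below the bar's top; moves with the knob; z up. Fingers may reach 22 mm below it; the brass collar (12 mm half-width) begins 26 mm below.
- blue_lift (a joint): Lift of the blue-handled plate's plunger in m: 0 down (pinning), as it must stay; same mechanism as the red one's.
- blue_turn (a joint): Twist of the blue plate's knob in rad, counter-clockwise from above positive: 0 as found, stops at -1.65 and 1.65. Turns only while lifted over 14 mm, either way; stays latched when let go at 0.8 to 1.65 either way (1.2 to 1.57 is best).
- blue_handle (a point): Grip point of the upright blue plastic handle on the blue-handled plate. Handle 34 mm long (frame x), 18 thick (frame y: pinch across), 46 high; point 14 mm below its top, 42 above the plate's underside. Frame x runs along the plate, from the handle to the plunger (80 mm away as found), z up. The unpinned plate is drawn level along -x by 60 mm, then it is free to lift.
- blue_plate_centre (a point): Centre (half its thickness) of the blue-handled aluminium plate, 120 x 56 x 10 mm (frame x, y, z), 0.14 to 0.28 kg. Handle 34 mm from here along -x, pinned hole 46 mm along +x. As found it lies on its holder, underside 8 mm above the bench, between two rails (2.5 mm play each side) and under a bridge (4 mm play above).
- red_plate: The same red-handled plate; origin at the centre of its underside, same axes as red_plate_centre.
- blue_plate: The same blue-handled plate; origin at the centre of its underside, same axes as blue_plate_centre.
- mat_centre (a point): Centre of the top face of the flat black rubber mat fixed on the bench, 130 x 190 mm (x, y) and 4 mm thick; z up. Behind it (away from the robot) stands the orange tool case, about 0.11 m high: carry things over or in front of it.

How it is judged:
By the outcome, as a careful person would: the job done as asked, in the order asked, and still so for the second after the job is handed in, with the robot touching nothing.
It also fails if it takes over 61 s, if anything falls off the work surface, if the arm or the gripper's body presses on something with over 40 N, if the wrist force passes 120 N, or if a joint passes its speed limit or range.

## Robot

A 7-joint arm with a two-finger parallel gripper is mounted at the origin on a cart in front of the work surface, level with it; the furniture and walls round the work are solid. World frame = base frame: x ahead of the robot, y to its left, z up, the work surface at z = 0. Lengths are in m, angles in rad, forces in N, time in s.
With the tool pointing down it reaches from about 0.4 to 0.875 m from the base axis. Payload 6.5 kg.
Tool frame: the origin (TCP) lies at the very end of the fingers, on their centre line; the grasp point (between the pads) lies arm.grip_point_offset behind it (arm.grip_point_offset is the distance from the TCP to the grasp point, in m); z points along the fingers, y is the line along which they close (so a half turn about z gives the same grasp; the last joint's range is limited). The gripper opens to 88 mm and grips with 3 to 60 N. Pads are 18 mm wide; open, the fingers measure 123 mm over their backs; the gripper's body (75 mm by 187 mm) begins 45 mm behind the grasp point.
Start: joints at [1.205, 0.536, -0.004, 1.538, 0.003, 1.067, -0.071], TCP at [0.192, -0.621, 0.239] pointing down, gripper open.
Joint ranges: [-2.7, 2.7], [-0.37, 2.16], [-1.27, 1.26], [0.24, 2.4], [-1.31, 4.45], [0.19, 1.91], [-2.76, 2.76]. Speed limits (rad/s): [2.39, 2.39, 3.14, 3.14, 3.14, 3.14, 3.14].

## Interface

Orientations are given as [roll, pitch, yaw] about the fixed x, y, z axes, in that order (R = Rz(yaw) Ry(pitch) Rx(roll)).
In Python, from rig import telemetry, camera, finish_job, arm gives the robot as it stands.
- The arm moves only by the tool drive_tool, never from a script. Its argument "steps" is one flat list of numbers, 6 for each row, row after row: the shift along the tool's x, y, z in units of 30 mm (1.0 is 30 mm), then the turn, a rotation vector about the tool's x, y, z in units of 6 degrees (1.0 is 6 degrees). A call has 1 to 20 rows; each row is the pose to reach, as a shift and turn from the pose commanded when the call began, along the tool's axes at that moment; what a row does not reach only later rows make up. A row lasts 1/12 s, in which the tool goes at most 41.7 mm and 7.16 degrees, less where a joint would pass 70% of its speed; a pose out of reach is approached as far as the arm can. A call with a gripper value outside its range is refused whole. "claw" is the gripper command: -1 is fully open, 1 is shut, values between are in proportion, set as the call begins (left out, the last holds). The fingers move at their own pace and stop on an object; the grip force is fixed at half the most. Time passes only in rows, so rows that repeat a pose let the fingers close. It gives the time, the measured TCP pose, the force, the opening and the grip force at its end, in the units of the state.
- telemetry.sense(): the state, without advancing time (a new reading comes with each control period).
- camera(name): name is "side" or "top" or "wrist"; returns a dict with "pixels" (400x640x3 uint8, red, green, blue), "camera_matrix" (3x3 intrinsics, pixels), "rvec" (rotation vector, rad) and "tvec" (3), from world to camera coordinates, as OpenCV has them. Camera axes: x right, y down, z forward; pixel columns grow to the right and rows downward; lengths in m; the calibration is good to about 2 mm. The wrist camera is an equidistant fisheye: a pixel r from the principal point sees the ray r / f radians off the axis. A picture is of the moment at which its call begins. There is no depth.
- finish_job(): hands the job in; it is judged then, once.
The state is a dict: "t": time; "joint_positions": joint angles; "qvel": joint speeds; "joint_efforts": joint torques, N m; "position": TCP position; "orientation": TCP orientation; "contact_force": force on the tool from outside, world axes, zero at the start; "moment": the same for the moment, N m; "finger_gap": finger opening in m; "finger_force": force on a finger pad.
Only numpy, scipy, OpenCV 4.12 (cv2) and the standard library are available. Lean on these libraries where they do the work, as an engineer would, in place of code of your own. Each camera call takes 0.05 s, during which the arm holds its last target. There are 200 camera calls.

## Working session

There is one attempt and no reset: what is moved stays moved. The work goes in short steps, Python scripts to look and compute and a tool call to move; the robot and the scene stay as the last step left them, time stands still between calls to the robot, and variables do not carry over. Pictures are saved under pics/ and viewed, at most 10 in all, crops included, and the job is handed in when it is done.

Besides the shell and the picture viewer there is one more tool, called after ">>>" as name(argument=value, ...), one argument or row to a line, values as JSON. drive_tool: Moves the arm, as the interface text tells. Its arguments: {"type":"object","properties":{"steps":{"type":"array","items":{"type":"number"}},"claw":{"type":"number"}},"required":["steps"]}

```bash
mkdir -p pics; ls; python3 - <<'E'
from rig import telemetry, camera, arm
import cv2, numpy as np
s=telemetry.sense();print(s['t'],s['position'],s['orientation'],s['finger_gap'],arm.grip_point_offset)
for n in('side','top'):
    c=camera(n);cv2.imwrite(f'pics/{n}0.png',c['pixels'][...,::-1]);np.savez(f'pics/{n}0.npz',**c)
    R=cv2.Rodrigues(np.array(c['rvec']))[0];print(n,c['camera_matrix'],-R.T@np.array(c['tvec']).ravel(),R[2])
E
```

```text
pics
0.0 [ 0.19176394 -0.62041966  0.23783128] [-3.13984824e+00  1.05657553e-04  2.99819896e-01] 0.0882412929428965 0.0187
side [[386.4884658   0.        314.7476537]
 [  0.        386.4884658 197.0594784]
 [  0.          0.          1.       ]] [0.29690098 0.68304028 0.72221404] [ 0.20397102 -0.68317005 -0.70119506]
top [[369.78411583   0.         317.43340913]
 [  0.         369.78411583 204.81201342]
 [  0.           0.           1.        ]] [0.43581156 0.05130127 1.06258002] [ 0.07976444 -0.01342886 -0.99672328]
```

View pics/side0.png

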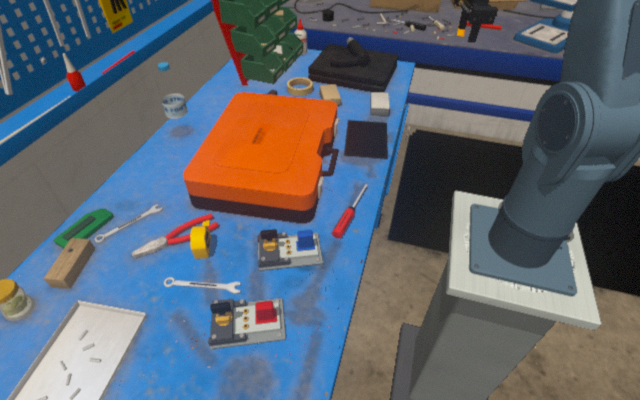

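View pics/top0.png

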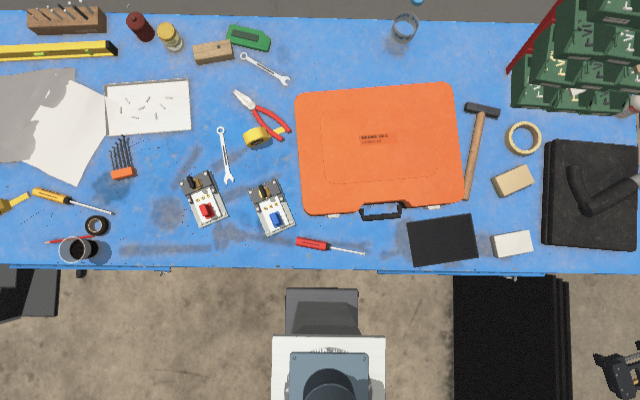

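The side view shows the red-handled plate at about (245,320), the blue one at (290,248) and the mat at (366,140). In the top view they are at (205,198), (271,207) and (443,240), with the orange case at (380,150). I'll zoom in to pick the points.

```bash
python3 - <<'E'
import cv2, numpy as np
def g(n,x,y,w,h,k):
    a=cv2.imread(f'pics/{n}0.png')[y:y+h,x:x+w]; a=cv2.resize(a,None,fx=k,fy=k,interpolation=cv2.INTER_CUBIC)
    for i in range(0,w,10): cv2.line(a,(i*k,0),(i*k,6),(0,255,255) ,1); cv2.putText(a,str(x+i),(i*k,16),0,.35,(255,255,255),1)
    for i in range(0,h,10): cv2.line(a,(0,i*k),(6,i*k),(0,255,255),1); cv2.putText(a,str(y+i),(8,i*k+4),0,.35,(255,255,255),1)
    return a
a=g('top',170,160,130,85,6); b=g('side',200,225,130,125,4)
print(a.shape,b.shape)
cv2.imwrite('pics/ctop.png',a);cv2.imwrite('pics/cside.png',g('side',200,225,130,125,4.0.__int__()+0 if False else 4))
E
```

```text
(510, 780, 3) (500, 520, 3)
```

View pics/ctop.png

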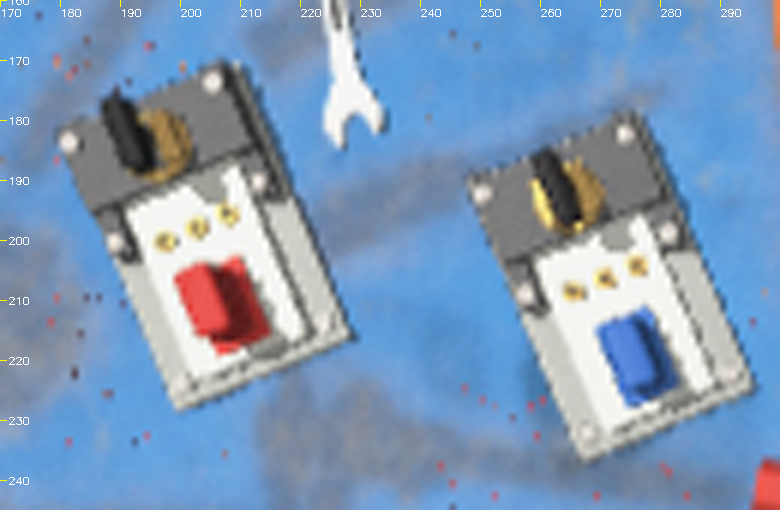

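View pics/cside.png

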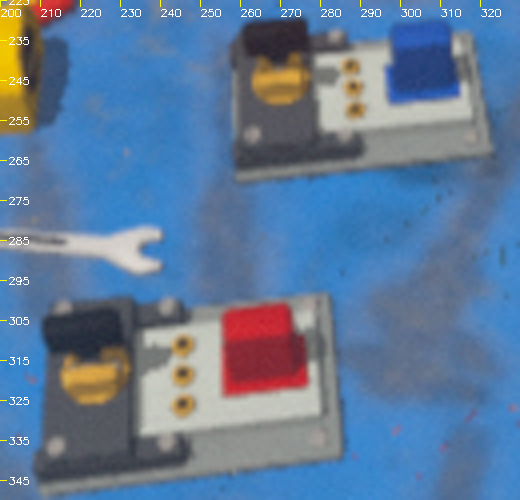

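The crops show these pixels:

| Feature | Top view | Side view |
|---|---|---|
| Red handle top | ≈(204,211) | ≈(264.5,307) |
| Red knob top | ≈(190,182) | ≈(220.5,305) |
| Holder near-left corner | (199.7,228) | (285.5,339) |
| Holder near-right corner | (228.8,216.3) | (282,298) |

Next I'll triangulate them.

```bash
cat > h.py <<'E'
import cv2, numpy as np
from scipy.optimize import least_squares
def load(f): return dict(np.load(f))
def ray(c,uv,fish=False):
    K=c['camera_matrix'];R=cv2.Rodrigues(c['rvec'])[0];t=c['tvec'].ravel()
    p=np.array([(uv[0]-K[0,2])/K[0,0],(uv[1]-K[1,2])/K[1,1]])
    if fish:
        r=np.hypot(*p); d=np.array([*(p/r*np.sin(r) if r>1e-9 else p),np.cos(r)])
    else: d=np.array([*p,1.])
    d=R.T@d; return -R.T@t,d/np.linalg.norm(d)
def proj(c,P,fish=False):
    K=c['camera_matrix'];R=cv2.Rodrigues(c['rvec'])[0];q=np.atleast_2d(P)@R.T+c['tvec'].ravel()
    if fish:
        n=np.hypot(q[:,0],q[:,1]);th=np.arctan2(n,q[:,2]);p=q[:,:2]*(th/np.maximum(n,1e-12))[:,None]
    else: p=q[:,:2]/q[:,2:]
    return p*[K[0,0],K[1,1]]+K[:2,2]
def tri(rays):
    A=sum(np.eye(3)-np.outer(d,d) for o,d in rays);b=sum((np.eye(3)-np.outer(d,d))@o for o,d in rays)
    X=np.linalg.solve(A,b);return X,[round(1000*np.linalg.norm((np.eye(3)-np.outer(d,d))@(X-o)),1) for o,d in rays]
def onz(r,z): return r[0]+r[1]*(z-r[0][2])/r[1][2]
E
python3 - <<'E'
from h import *
T=load('pics/top0.npz');S=load('pics/side0.npz')
def f(n,a,b):
    X,e=tri([ray(T,a),ray(S,b)]);print(n,X.round(4),e)
f('handle',(204.2,211.3),(264.5,306.7));f('knob',(190.2,181.8),(220.5,304.8))
f('bl',(199.7,228),(285.5,338.7));f('br',(228.8,216.3),(282,298))
for a,b in zip([(406,218),(471,213),(479,259),(412,267)],[(345,154),(350,121),(386,121),(387,158)]): f('mat',a,b)
E
```

```text
handle [0.4952 0.346  0.0543] [np.float64(2.1), np.float64(2.1)]
knob [0.5697 0.3786 0.0786] [np.float64(0.3), np.float64(0.3)]
bl [0.4484 0.3717 0.0009] [np.float64(0.1), np.float64(0.1)]
br [0.4843 0.2903 0.0018] [np.float64(1.2), np.float64(1.2)]
mat [ 0.4799 -0.2202  0.0016] [np.float64(7.5), np.float64(7.5)]
mat [ 0.5031 -0.4121 -0.008 ] [np.float64(2.6), np.float64(2.6)]
mat [ 0.3783 -0.4244  0.0081] [np.float64(4.4), np.float64(4.4)]
mat [ 0.3484 -0.2347  0.0051] [np.float64(0.3), np.float64(0.3)]
```

>>> drive_tool(
  steps=[0.5, -0.3, 0, 0, 0, 0, 1.4, -1.0, 0, 0, 0, -0.3, 2.5, -1.7, 0, 0, 0, -0.6, 3.6, -2.5, 0, 0, 0, -0.9, 4.7, -3.2, 0, 0, 0, -1.1, 5.8, -4.0, 0, 0, 0, -1.1, 6.9, -4.7, 0, 0, 0, -1.1, 8.0, -5.5, 0, 0, 0, -1.1, 9.1, -6.2, 0, 0, 0, -1.1, 10.0, -6.8, 0, 0, 0, -1.1, 10.4, -7.1, 0, 0, 0, -1.1, 10.4, -7.1, 0, 0, 0, -1.1],
)

```text
t: 1.1
position: [0.4299, -0.321, 0.2385]
orientation: [-3.14, -0.002, 0.422]
contact_force: [-0.2, 0.2, 0.1]
finger_gap: 0.088
finger_force: 0.0
```

```bash
cat >> h.py <<'E'
def snap(n,f):
    from rig import camera
    c={k:np.array(v) for k,v in camera(n).items()};np.savez(f'pics/{f}.npz',**c);cv2.imwrite(f'pics/{f}.png',c['pixels'][...,::-1]);return c
def state():
    from rig import telemetry
    s=telemetry.sense();print('t',round(s['t'],2),'p',np.round(s['position'],4),'rpy',np.round(s['orientation'],4),'q',np.round(s['joint_positions'],2),'F',np.round(s['contact_force'],1),'gap',round(s['finger_gap'],4),'ff',np.round(s['finger_force'],1));return s
def shift(target,yaw):
    from scipy.spatial.transform import Rotation as Ro
    s=state();R=Ro.from_euler('xyz',s['orientation']);Rt=Ro.from_euler('xyz',[np.pi,0,yaw])
    print('units',(R.inv().apply(np.array(target)-s['position'])/.03).round(2),np.degrees((R.inv()*Rt).as_rotvec()/6).round(2))
E
python3 - <<'E'
from h import *
state();snap('wrist','w1')
E
```

```text
t 1.1 p [ 0.4299 -0.321   0.2385] rpy [-3.1401e+00 -1.6000e-03  4.2220e-01] q [ 0.69  0.35 -0.16  1.83  0.06  0.96 -0.65] F [-0.2  0.2  0.1] gap 0.088 ff 0.0
```

View pics/w1.png

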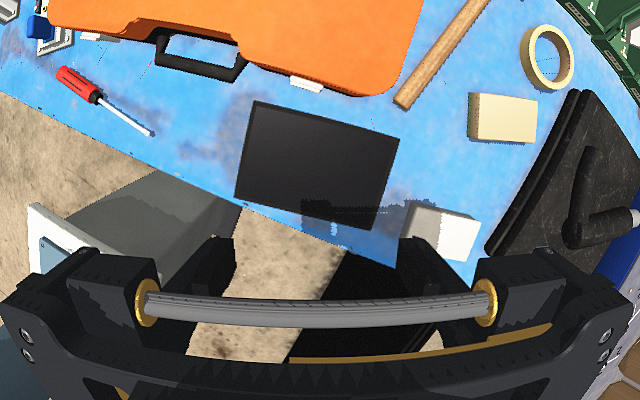

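The wrist view shows the mat with corners at about (253,100), (399,139), (374,230) and (235,197). The case's near-right corner is at about (388,95), and there is clear bench between the two.

```bash
python3 - <<'E'
from h import *
W=load('pics/w1.npz');T=load('pics/top0.npz');S=load('pics/side0.npz')
print(W['camera_matrix'][0],ray(W,(320,200),True))
m=[onz(ray(W,u,True),.004) for u in [(253,100),(399,139),(374,230),(235,197)]]
print(np.round(m,4),np.mean(m,0))
m2=[onz(ray(T,u),.004) for u in [(406,218),(471,213),(479,259),(412,267)]];print(np.round(m2,4),np.mean(m2,0))
m3=[onz(ray(S,u),.004) for u in [(345,154),(350,121),(386,121),(387,158)]];print(np.round(m3,4),np.mean(m3,0))
for u in [(388,95),(330,92),(250,80)]: print('case',[onz(ray(W,u,True),z).round(3) for z in (0,.05,.11)])
for u in [(308,214),(465,203)]: print('caseT',[onz(ray(T,u),z).round(3) for z in (0,.05,.11)])
E
```

```text
[309.70691629   0.         315.6421538 ] (array([ 0.50209814, -0.28891745,  0.38432321]), array([-0.27524656, -0.13884284, -0.95129491]))
[[ 0.4755 -0.2167  0.004 ]
 [ 0.5062 -0.402   0.004 ]
 [ 0.3831 -0.4288  0.004 ]
 [ 0.3499 -0.2408  0.004 ]] [ 0.42869718 -0.32206553  0.004     ]
[[ 0.4872 -0.2182  0.004 ]
 [ 0.505  -0.4064  0.004 ]
 [ 0.3737 -0.4272  0.004 ]
 [ 0.348  -0.235   0.004 ]] [ 0.42845314 -0.32168995  0.004     ]
[[ 0.472  -0.2186  0.004 ]
 [ 0.4972 -0.3947  0.004 ]
 [ 0.383  -0.4292  0.004 ]
 [ 0.3487 -0.236   0.004 ]] [ 0.42521769 -0.3196332   0.004     ]
case [array([ 0.55 , -0.366,  0.   ]), array([ 0.544, -0.356,  0.05 ]), array([ 0.536, -0.344,  0.11 ])]
case [array([ 0.522, -0.299,  0.   ]), array([ 0.519, -0.298,  0.05 ]), array([ 0.516, -0.296,  0.11 ])]
case [array([ 0.497, -0.202,  0.   ]), array([ 0.498, -0.214,  0.05 ]), array([ 0.498, -0.227,  0.11 ])]
caseT [array([0.494, 0.064, 0.   ]), array([0.491, 0.063, 0.05 ]), array([0.488, 0.062, 0.11 ])]
caseT [array([ 0.534, -0.391,  0.   ]), array([ 0.529, -0.37 ,  0.05 ]), array([ 0.524, -0.345,  0.11 ])]
```

>>> drive_tool(
  steps=[0.3, -0.5, 0, 0, 0, 0, 0.9, -1.5, 0, 0, 0, 0, 1.5, -2.6, 0, 0, 0, 0, 2.1, -3.7, 0, 0, 0, 0, 2.8, -4.8, 0, 0, 0, 0, 3.4, -5.9, 0, 0, 0, 0, 4.1, -7.0, 0, 0, 0, 0, 4.7, -8.1, 0, 0, 0, 0, 5.4, -9.2, 0, 0, 0, 0, 6.0, -10.3, 0, 0, 0, 0, 6.6, -11.4, 0, 0, 0, 0, 7.3, -12.5, 0, 0, 0, 0, 7.9, -13.6, 0, 0, 0, 0, 8.6, -14.7, 0, 0, 0, 0, 9.2, -15.8, 0, 0, 0, 0, 9.9, -16.9, 0, 0, 0, 0, 10.5, -18.0, 0, 0, 0, 0, 11.0, -18.9, 0, 0, 0, 0, 11.3, -19.4, 0, 0, 0, 0, 11.3, -19.4, 0, 0, 0, 0],
)

```text
t: 2.82
position: [0.5027, 0.3468, 0.2382]
orientation: [-3.14, -0.0, 0.418]
contact_force: [-0.3, -0.8, 1.3]
finger_gap: 0.0879
finger_force: 0.0
```

```bash
python3 - <<'E'
from h import *
state();snap('wrist','w2')
a=cv2.imread('pics/w2.png');cv2.imwrite('pics/w2c.png',cv2.resize(a[40:290,190:450],None,fx=2.4,fy=2.4,interpolation=cv2.INTER_CUBIC))
E
```

```text
t 2.82 p [0.5027 0.3468 0.2382] rpy [-3.1396e+00 -2.0000e-04  4.1770e-01] q [-0.36  0.51 -0.44  1.63  0.24  1.06 -2.02] F [-0.3 -0.8  1.3] gap 0.0879 ff 0.0
```

View pics/w2c.png

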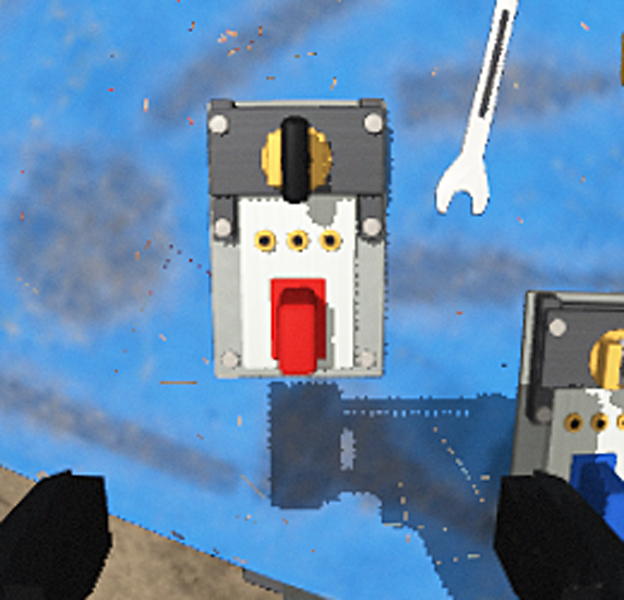

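The crop shows the knob bar directly below the camera, centred at crop (295,158). The handle top is at (298,332) and the holder base corners at (216,376) and (384,377).

```bash
python3 - <<'E'
from h import *
W=load('pics/w2.npz');T=load('pics/top0.npz');S=load('pics/side0.npz')
c=lambda u:(190+u[0]/2.4,40+u[1]/2.4)
r=lambda u:ray(W,c(u),True)
k=r((295,158));h=r((298,332))
print('knob',tri([k,ray(T,(190.2,181.8)),ray(S,(220.5,304.8))]),'WS',tri([k,ray(S,(220.5,304.8))]))
print('handle',tri([h,ray(T,(204.2,211.3)),ray(S,(264.5,306.7))]),'WS',tri([h,ray(S,(264.5,306.7))]))
print('k@.079',onz(k,.079),'h@.064',onz(h,.064))
P=[onz(r(u),z) for u,z in [((216,376),.0),((384,377),.0),((231,359),.01),((368,359),.01),((219,123),.03),((373,123),.03),((265,240),.018),((330,240),.018),((281,158),.079),((309,158),.079),((295,115),.079),((295,201),.079)]]
for a,b in zip(P[::2],P[1::2]): print(a.round(4),b.round(4),'len',np.linalg.norm(b-a).round(4),'dir',(np.degrees(np.arctan2(*(b-a)[1::-1]))).round(2))
E
```

```text
knob (array([0.57028611, 0.37903595, 0.07800406]), [np.float64(1.3), np.float64(0.3), np.float64(1.0)]) WS (array([0.57036654, 0.37914277, 0.07829435]), [np.float64(1.1), np.float64(1.1)])
handle (array([0.49661714, 0.34607288, 0.05165636]), [np.float64(2.2), np.float64(3.3), np.float64(1.6)]) WS (array([0.49836552, 0.34606953, 0.05214405]), [np.float64(0.8), np.float64(0.8)])
k@.079 [0.57121855 0.37991026 0.079     ] h@.064 [0.50160743 0.34783999 0.064     ]
[0.4463 0.3725 0.    ] [0.4829 0.2888 0.    ] len 0.0913 dir -66.41
[0.4616 0.3689 0.01  ] [0.4908 0.3032 0.01  ] len 0.0719 dir -66.05
[0.5718 0.4197 0.03  ] [0.601  0.3536 0.03  ] len 0.0722 dir -66.16
[0.5273 0.3773 0.018 ] [0.5403 0.348  0.018 ] len 0.0321 dir -66.09
[0.5689 0.3851 0.079 ] [0.5735 0.3747 0.079 ] len 0.0113 dir -66.16
[0.5874 0.3871 0.079 ] [0.5551 0.3728 0.079 ] len 0.0353 dir -156.11
```

```bash
python3 - <<'E'
from h import *
shift([.5708,.3794,.0535],.4163)
E
```

```text
t 2.87 p [0.5031 0.344  0.238 ] rpy [3.1415e+00 8.0000e-04 4.1560e-01] q [-0.36  0.51 -0.44  1.63  0.24  1.06 -2.02] F [ 0.2 -0.1 -0.2] gap 0.0881 ff 0.0
units [ 2.55 -0.17  6.15] [ 0.    0.01 -0.01]
```

>>> drive_tool(
  steps=[0.5, 0, 0.5, 0, 0, 0, 1.2, -0.1, 1.2, 0, 0, 0, 1.9, -0.1, 1.9, 0, 0, 0, 2.4, -0.2, 2.8, 0, 0, 0, 2.55, -0.17, 3.4, 0, 0, 0, 2.55, -0.17, 3.8, 0, 0, 0, 2.55, -0.17, 4.0, 0, 0, 0, 2.55, -0.17, 4.0, 0, 0, 0, 2.55, -0.17, 4.0, 0, 0, 0],
)

```text
t: 3.62
position: [0.5709, 0.3786, 0.1196]
orientation: [3.141, -0.001, 0.414]
contact_force: [-0.0, 0.5, -0.4]
finger_gap: 0.0886
finger_force: 0.0
```

```bash
python3 - <<'E'
from h import *
shift([.5708,.3794,.0535],.4163);W=snap('wrist','w3');shift([.5708,.3794,.0535],.4163)
K=np.array([.5708,.3794,.0785]);x=np.array([.9146,.4043,0]);y=np.array([-.4043,.9146,0])
p=[proj(W,K+a*x+b*y,True)[0] for a,b in [(.018,.006),(.018,-.006),(-.018,-.006),(-.018,.006)]];print(np.round(p,1))
a=cv2.imread('pics/w3.png');o=np.array([200,90]);a=cv2.resize(a[90:290,200:460],None,fx=3,fy=3,interpolation=cv2.INTER_CUBIC)
cv2.polylines(a,[((np.array(p)-o)*3).astype(int)],True,(0,255,0),1)
cv2.imwrite('pics/w3c.png',a)
E
```

```text
t 3.62 p [0.5709 0.3786 0.1196] rpy [ 3.1413e+00 -6.0000e-04  4.1420e-01] q [-0.41  0.76 -0.38  1.5   0.32  0.94 -2.04] F [-0.   0.5 -0.4] gap 0.0886 ff 0.0
units [ 0.01 -0.03  2.2 ] [ 0.   -0.01 -0.02]
t 3.67 p [0.5712 0.3792 0.1202] rpy [-3.1415e+00 -1.7000e-03  4.1450e-01] q [-0.41  0.76 -0.38  1.5   0.32  0.94 -2.04] F [0.4 0.2 0.3] gap 0.0882 ff 0.0
units [-0.01 -0.01  2.22] [-0.   -0.02 -0.02]
[[304.4 200.5]
 [323.3 200.4]
 [322.9 251. ]
 [305.2 251. ]]
```

View pics/w3c.png

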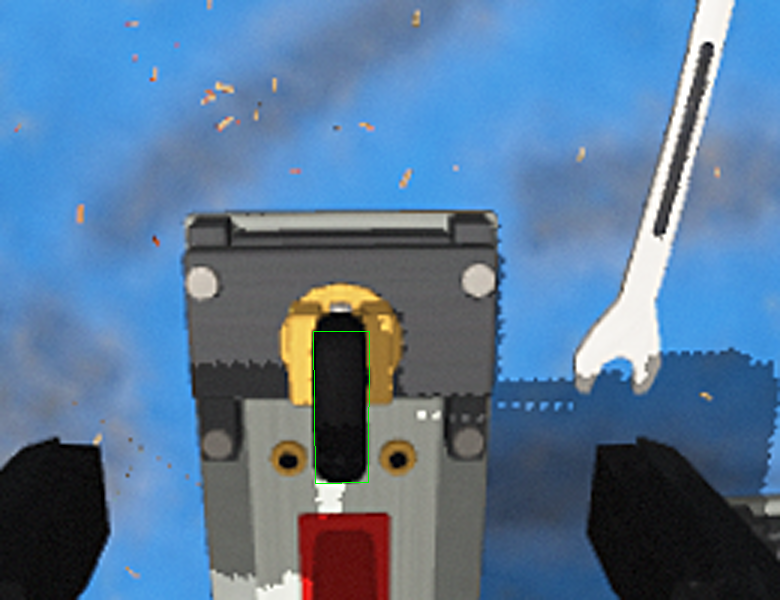

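The predicted knob top (green box, crop (314–368, 331–483)) lies on the bar, so the position and height agree. I'll descend and grip.

>>> drive_tool(
  steps=[0, 0, 0.4, 0, 0, 0, 0, 0, 0.9, 0, 0, 0, 0, 0, 1.4, 0, 0, 0, 0, 0, 1.8, 0, 0, 0, 0, -0.02, 2.1, 0, 0, 0, 0, -0.02, 2.2, 0, 0, 0, 0, -0.02, 2.2, 0, 0, 0, 0, -0.02, 2.2, 0, 0, 0],
)

```text
t: 4.33
position: [0.5705, 0.3802, 0.0527]
orientation: [-3.141, -0.0, 0.415]
contact_force: [0.9, 0.6, -0.5]
finger_gap: 0.0883
finger_force: 0.0
```

>>> drive_tool(
  claw=1,
  steps=[0, 0, 0, 0, 0, 0, 0, 0, 0, 0, 0, 0, 0, 0, 0, 0, 0, 0, 0, 0, 0, 0, 0, 0, 0, 0, 0, 0, 0, 0, 0, 0, 0, 0, 0, 0, 0, 0, 0, 0, 0, 0, 0, 0, 0, 0, 0, 0, 0, 0, 0, 0, 0, 0, 0, 0, 0, 0, 0, 0],
)

```text
t: 5.17
position: [0.5704, 0.38, 0.0527]
orientation: [-3.142, 0.0, 0.415]
contact_force: [0.2, -0.2, -0.2]
finger_gap: 0.0233
finger_force: 0.0
```

>>> drive_tool(
  claw=1,
  steps=[0, 0, 0, 0, 0, 0, 0, 0, 0, 0, 0, 0, 0, 0, 0, 0, 0, 0, 0, 0, 0, 0, 0, 0, 0, 0, 0, 0, 0, 0, 0, 0, 0, 0, 0, 0],
)

```text
t: 5.67
position: [0.5703, 0.3802, 0.0527]
orientation: [-3.141, -0.0, 0.415]
contact_force: [-0.3, 1.1, -0.2]
finger_gap: 0.0114
finger_force: 30.0
```

>>> drive_tool(
  steps=[0, 0, -0.1, 0, 0, 0, 0, 0, -0.2, 0, 0, 0, 0, 0, -0.3, 0, 0, 0, 0, 0, -0.4, 0, 0, 0, 0, 0, -0.5, 0, 0, 0, 0, 0, -0.6, 0, 0, 0, 0, 0, -0.62, 0, 0, 0, 0, 0, -0.62, 0, 0, 0, 0, 0, -0.62, 0, 0, 0],
)

```text
t: 6.42
position: [0.5701, 0.3799, 0.071]
orientation: [-3.142, 0.001, 0.415]
contact_force: [2.5, 3.8, -11.1]
finger_gap: 0.0115
finger_force: 30.0
```

>>> drive_tool(
  steps=[0, 0, 0, 0, 0, -0.5, 0, 0, 0, 0, 0, -1.4, 0, 0, 0, 0, 0, -2.3, 0, 0, 0, 0, 0, -3.2, 0, 0, 0, 0, 0, -4.1, 0, 0, 0, 0, 0, -5.0, 0, 0, 0, 0, 0, -5.9, 0, 0, 0, 0, 0, -6.8, 0, 0, 0, 0, 0, -7.7, 0, 0, 0, 0, 0, -8.6, 0, 0, 0, 0, 0, -9.5, 0, 0, 0, 0, 0, -10.4, 0, 0, 0, 0, 0, -11.3, 0, 0, 0, 0, 0, -12.2, 0, 0, 0, 0, 0, -13.0, 0, 0, 0, 0, 0, -13.5, 0, 0, 0, 0, 0, -13.5, 0, 0, 0, 0, 0, -13.5],
)

```text
t: 7.92
position: [0.5692, 0.3804, 0.0707]
orientation: [-3.14, -0.001, 1.83]
contact_force: [-0.8, 5.3, -12.4]
finger_gap: 0.0116
finger_force: 30.0
```

```bash
python3 - <<'E'
from h import *
s=state();print(s['moment'],1.8315-s['orientation'][2])
E
```

```text
t 7.92 p [0.5692 0.3804 0.0707] rpy [-3.1398e+00 -8.0000e-04  1.8295e+00] q [-0.23  0.9  -0.68  1.5   0.63  0.97 -0.83] F [ -0.8   5.3 -12.4] gap 0.0116 ff 30.0
[ 1.1233293  -0.04509912  0.0109465 ] 0.001987130291427608
```

>>> drive_tool(
  steps=[0, 0, 0.05, 0, 0, 0, 0, 0, 0.1, 0, 0, 0, 0, 0, 0.13, 0, 0, 0, 0, 0, 0.13, 0, 0, 0, 0, 0, 0.13, 0, 0, 0],
)

```text
t: 8.33
position: [0.5693, 0.3804, 0.067]
orientation: [-3.14, -0.0, 1.829]
contact_force: [-2.5, 5.1, -10.4]
finger_gap: 0.0119
finger_force: 30.0
```

>>> drive_tool(
  claw=0.1,
  steps=[0, 0, 0, 0, 0, 0, 0, 0, 0, 0, 0, 0, 0, 0, 0, 0, 0, 0, 0, 0, 0, 0, 0, 0, 0, 0, 0, 0, 0, 0, 0, 0, 0, 0, 0, 0],
)

```text
t: 8.83
position: [0.5708, 0.3798, 0.0678]
orientation: [3.141, 0.0, 1.828]
contact_force: [1.4, 0.3, 0.4]
finger_gap: 0.0395
finger_force: 0.0
```

>>> drive_tool(
  steps=[0, 0, -0.5, 0, 0, 0, 0, 0, -1.3, 0, 0, 0, 0, 0, -2.2, 0, 0, 0.6, 0, 0, -2.9, 0, 0, 1.7, -0.1, -0.3, -3.1, 0, 0, 2.8, -0.1, -0.8, -3.1, 0, 0, 3.9, -0.2, -1.3, -3.1, 0, 0, 5.0, -0.3, -1.8, -3.1, 0, 0, 6.1, -0.4, -2.3, -3.1, 0, 0, 7.2, -0.44, -2.63, -3.1, 0, 0, 8.3, -0.44, -2.63, -3.1, 0, 0, 9.4, -0.44, -2.63, -3.1, 0, 0, 10.5, -0.44, -2.63, -3.1, 0, 0, 11.6, -0.44, -2.63, -3.1, 0, 0, 12.7, -0.44, -2.63, -3.1, 0, 0, 13.4, -0.44, -2.63, -3.1, 0, 0, 13.5, -0.44, -2.63, -3.1, 0, 0, 13.5, -0.44, -2.63, -3.1, 0, 0, 13.5],
  claw=-1,
)

```text
t: 10.33
position: [0.4975, 0.3473, 0.161]
orientation: [-3.141, -0.001, 0.418]
contact_force: [0.1, 0.5, -0.4]
finger_gap: 0.0881
finger_force: 0.0
```

```bash
python3 - <<'E'
from h import *
W=snap('wrist','w4');shift([.4975,.347,.0315],.4163)
a=cv2.imread('pics/w4.png');o=np.array([200,90]);a=cv2.resize(a[90:290,200:460],None,fx=3,fy=3,interpolation=cv2.INTER_CUBIC)
x=np.array([.9146,.4043,0]);y=np.array([-.4043,.9146,0])
for C,l,w,col in [([.4975,.347,.064],.017,.009,(0,255,0)),([.5708,.3794,.0925],.006,.018,(0,255,255))]:
    p=[proj(W,np.array(C)+i*l*x+j*w*y,True)[0] for i,j in [(1,1),(1,-1),(-1,-1),(-1,1)]]
    cv2.polylines(a,[((np.array(p)-o)*3).astype(int)],True,col,1);print((np.array(p)-o)*3)
cv2.imwrite('pics/w4c.png',a)
E
```

```text
t 10.38 p [0.4975 0.3472 0.1608] rpy [-3.1413e+00 -3.0000e-04  4.1700e-01] q [-0.37  0.6  -0.44  1.7   0.31  0.91 -2.08] F [-0.2  0.3  0. ] gap 0.0884 ff 0.0
units [-0.    0.01  4.31] [-0.   -0.    0.01]
[[313.51933177 271.45757929]
 [380.26785879 271.53049465]
 [378.76740057 388.97835725]
 [314.68441242 388.9191447 ]]
[[268.10219569   8.95102775]
 [426.78838449   9.19312932]
 [426.27146108  61.09577971]
 [268.4664947   60.86827956]]
```

View pics/w4c.png

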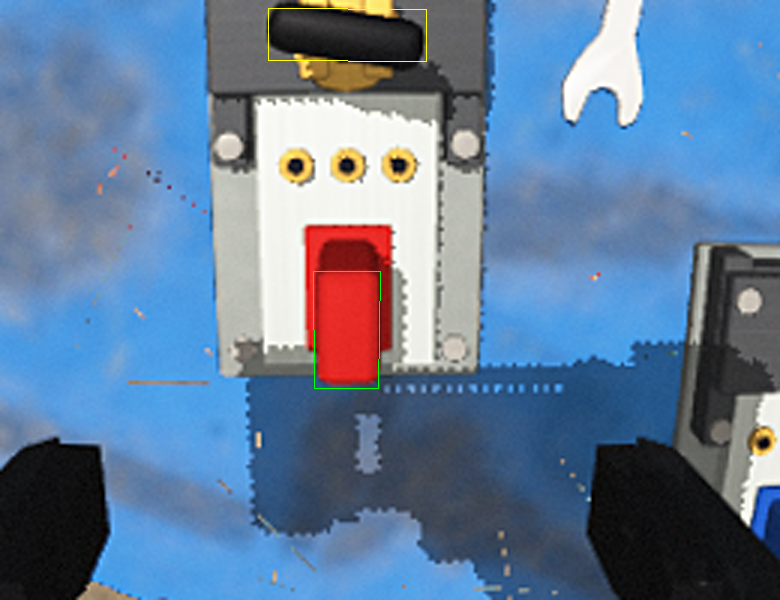

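The yellow box lies on the knob, which is now turned crosswise and staying up by itself. The handle top matches the green box at crop (314–380, 270–385). I'll descend onto the handle.

>>> drive_tool(
  steps=[0, 0, 0.5, 0, 0, 0, 0, 0, 1.3, 0, 0, 0, 0, 0, 2.1, 0, 0, 0, 0, 0, 2.9, 0, 0, 0, 0, 0, 3.5, 0, 0, 0, 0, 0, 4.0, 0, 0, 0, 0.03, 0.01, 4.25, 0, 0, 0, 0.03, 0.01, 4.3, 0, 0, 0, 0.03, 0.01, 4.3, 0, 0, 0, 0.03, 0.01, 4.3, 0, 0, 0],
)

```text
t: 11.22
position: [0.4991, 0.3478, 0.0324]
orientation: [-3.141, -0.002, 0.415]
contact_force: [-0.2, 1.1, 0.1]
finger_gap: 0.0879
finger_force: 0.0
```

>>> drive_tool(
  claw=1,
  steps=[0, 0, 0, 0, 0, 0, 0, 0, 0, 0, 0, 0, 0, 0, 0, 0, 0, 0, 0, 0, 0, 0, 0, 0, 0, 0, 0, 0, 0, 0, 0, 0, 0, 0, 0, 0, 0, 0, 0, 0, 0, 0, 0, 0, 0, 0, 0, 0, 0, 0, 0, 0, 0, 0, 0, 0, 0, 0, 0, 0, 0, 0, 0, 0, 0, 0, 0, 0, 0, 0, 0, 0, 0, 0, 0, 0, 0, 0, 0, 0, 0, 0, 0, 0, 0, 0, 0, 0, 0, 0],
)

```text
t: 12.47
position: [0.4983, 0.3472, 0.0314]
orientation: [-3.142, 0.0, 0.415]
contact_force: [0.7, 0.2, -0.8]
finger_gap: 0.018
finger_force: 30.0
```

>>> drive_tool(
  steps=[-0.1, 0, -0.02, 0, 0, 0, -0.2, 0, -0.03, 0, 0, 0, -0.35, 0, -0.03, 0, 0, 0, -0.5, 0, -0.03, 0, 0, 0, -0.65, 0, -0.03, 0, 0, 0, -0.7, 0, -0.03, 0, 0, 0],
)

```text
t: 12.97
position: [0.4781, 0.3382, 0.0322]
orientation: [3.141, 0.001, 0.415]
contact_force: [0.6, 1.0, -1.7]
finger_gap: 0.0179
finger_force: 30.0
```

>>> drive_tool(
  steps=[-0.2, 0, 0, 0, 0, 0, -0.5, 0, 0, 0, 0, 0, -0.8, 0, 0, 0, 0, 0, -1.1, 0, 0, 0, 0, 0, -1.4, 0, 0, 0, 0, 0, -1.7, 0, 0, 0, 0, 0, -1.9, 0, 0, 0, 0, 0, -1.9, 0, 0, 0, 0, 0, -1.9, 0, -0.2, 0, 0, 0, -1.9, 0, -0.5, 0, 0, 0, -1.9, 0, -0.5, 0, 0, 0],
)

```text
t: 13.88
position: [0.4285, 0.3168, 0.0492]
orientation: [-3.141, -0.003, 0.415]
contact_force: [0.5, 0.9, -1.5]
finger_gap: 0.0177
finger_force: 30.0
```

>>> drive_tool(
  steps=[0, 0, -0.4, 0, 0, 0, 0, 0, -1.1, 0, 0, 0, 0, 0, -1.9, 0, 0, 0, 0, 0, -2.7, 0, 0, 0, 0, 0.2, -3.5, 0, 0, 0, 0, 0.6, -4.2, 0, 0, 0.2, 0, 1.2, -4.7, 0, 0, 0.4, 0, 2.0, -5.0, 0, 0, 0.6, 0, 2.9, -5.0, 0, 0, 0.8, -0.1, 3.8, -5.0, 0, 0, 1.0, -0.2, 4.7, -5.0, 0, 0, 1.2, -0.3, 5.6, -5.0, 0, 0, 1.4, -0.4, 6.5, -5.0, 0, 0, 1.6, -0.6, 7.4, -5.0, 0, 0, 1.8, -0.8, 8.3, -5.0, 0, 0, 2.0, -0.9, 9.2, -5.0, 0, 0, 2.2, -1.1, 10.0, -5.0, 0, 0, 2.3, -1.2, 10.6, -5.0, 0, 0, 2.3, -1.2, 11.0, -5.0, 0, 0, 2.3, -1.2, 11.0, -5.0, 0, 0, 2.3],
)

```text
t: 15.55
position: [0.5281, -0.0035, 0.1979]
orientation: [3.14, -0.001, 0.17]
contact_force: [-0.6, -0.6, -0.8]
finger_gap: 0.0177
finger_force: 30.0
```

```bash
python3 - <<'E'
from h import *
shift([.3945,-.3279,.1],.175)
E
```

```text
t 15.55 p [ 0.5281 -0.0035  0.1979] rpy [ 3.1405e+00 -9.0000e-04  1.7020e-01] q [ 0.19  0.4  -0.34  1.88  0.17  0.88 -1.63] F [-0.6 -0.6 -0.8] gap 0.0177 ff 30.0
units [-6.22  9.9   3.27] [ 0.01 -0.01 -0.05]
```

>>> drive_tool(
  steps=[-0.2, 0.3, 0, 0, 0, 0, -0.6, 0.9, 0, 0, 0, 0, -1.1, 1.7, 0, 0, 0, 0, -1.6, 2.5, 0, 0, 0, 0, -2.1, 3.3, 0, 0, 0, 0, -2.6, 4.1, 0, 0, 0, 0, -3.1, 4.9, 0, 0, 0, 0, -3.6, 5.7, 0, 0, 0, 0, -4.1, 6.5, 0, 0, 0, 0, -4.6, 7.3, 0, 0, 0, 0, -5.1, 8.1, 0, 0, 0, 0, -5.6, 8.9, 0, 0, 0, 0, -6.0, 9.5, 0, 0, 0, 0, -6.2, 9.8, 0.2, 0, 0, 0, -6.2, 9.9, 0.8, 0, 0, 0, -6.2, 9.9, 1.5, 0, 0, 0, -6.2, 9.9, 2.2, 0, 0, 0, -6.2, 9.9, 2.8, 0, 0, 0, -6.2, 9.9, 3.1, 0, 0, 0, -6.2, 9.9, 3.1, 0, 0, 0],
)

```text
t: 17.22
position: [0.3948, -0.3231, 0.1024]
orientation: [-3.138, 0.002, 0.176]
contact_force: [0.4, -0.2, -1.5]
finger_gap: 0.0174
finger_force: 30.0
```

```bash
python3 - <<'E'
from h import *
W=snap('wrist','w5');T=snap('top','t5');shift([.3945,-.3279,.0275],.175)
a=cv2.imread('pics/w5.png')[60:300,120:520];a=cv2.resize(a,None,fx=2,fy=2,interpolation=cv2.INTER_CUBIC);cv2.imwrite('pics/w5c.png',a)
E
```

```text
t 17.32 p [ 0.396  -0.3247  0.1046] rpy [-3.1412e+00 -4.0000e-04  1.7550e-01] q [ 0.75  0.51 -0.19  1.99  0.15  0.66 -0.93] F [ 1.   0.2 -1.6] gap 0.0179 ff 30.0
units [-0.07  0.1   2.57] [-0. -0.  0.]
```

View pics/w5c.png

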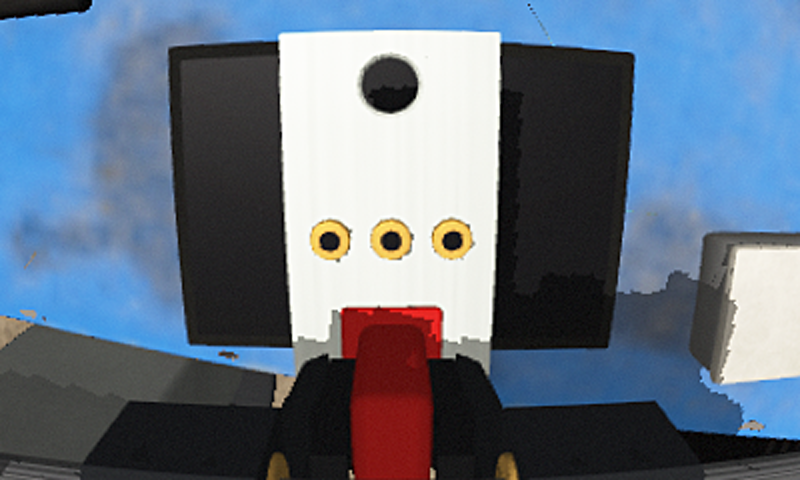

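The plate hangs level over the mat. The mat corners are at crop (169,46), (634,53), (607,348) and (190,345), with the pin hole at (389,84) and the plate's front corners at (279,33) and (500,32).

```bash
python3 - <<'E'
from h import *
W=load('pics/w5.npz');r=lambda u:ray(W,(120+u[0]/2,60+u[1]/2),True)
m=np.array([onz(r(u),.004) for u in [(169,46),(634,53),(607,348),(190,345)]]);print(m.round(4),m.mean(0).round(4))
d=m[1]-m[0];d2=m[2]-m[3];e=m[0]-m[3];e2=m[1]-m[2]
print([np.linalg.norm(v).round(3) for v in(d,d2,e,e2)],[np.degrees(np.arctan2(v[1],v[0])).round(1) for v in(d,d2,e,e2)])
zt=.1046-.0315+.018
p=np.array([onz(r(u),zt) for u in [(389,84),(279,33),(500,32),(331,240),(454,240)]]);print(p.round(4))
t=np.array([.396,-.3247]);c,s=np.cos(.1755),np.sin(.1755);print(((p[:,:2]-t)@np.array([[c,-s],[s,c]])).round(4))
E
```

```text
[[ 0.476  -0.2175  0.004 ]
 [ 0.5069 -0.4028  0.004 ]
 [ 0.3797 -0.4242  0.004 ]
 [ 0.3483 -0.2396  0.004 ]] [ 0.4277 -0.321   0.004 ]
[np.float64(0.188), np.float64(0.187), np.float64(0.13), np.float64(0.129)] [np.float64(-80.5), np.float64(-80.3), np.float64(9.8), np.float64(9.5)]
[[ 0.473  -0.3085  0.0911]
 [ 0.4815 -0.279   0.0911]
 [ 0.4914 -0.3334  0.0911]
 [ 0.4306 -0.3006  0.0911]
 [ 0.4363 -0.3324  0.0911]]
[[ 0.0786  0.0025]
 [ 0.0922  0.03  ]
 [ 0.0925 -0.0253]
 [ 0.0383  0.0177]
 [ 0.0383 -0.0146]]
```

>>> drive_tool(
  steps=[-0.03, 0.06, 0.3, 0, 0, 0.07, -0.03, 0.06, 0.8, 0, 0, 0.07, -0.03, 0.06, 1.3, 0, 0, 0.07, -0.03, 0.06, 1.7, 0, 0, 0.07, -0.03, 0.06, 2.0, 0, 0, 0.07, -0.03, 0.06, 2.2, 0, 0, 0.07, -0.03, 0.06, 2.3, 0, 0, 0.07, -0.03, 0.06, 2.3, 0, 0, 0.07, -0.03, 0.06, 2.3, 0, 0, 0.07],
)

```text
t: 18.07
position: [0.3951, -0.3276, 0.0356]
orientation: [3.141, -0.0, 0.167]
contact_force: [0.4, -0.9, -1.7]
finger_gap: 0.0177
finger_force: 30.0
```

```bash
python3 - <<'E'
from h import *
shift([.395,-.3267,.0275],.168)
E
```

```text
t 18.07 p [ 0.3951 -0.3276  0.0356] rpy [ 3.1412e+00 -4.0000e-04  1.6680e-01] q [ 0.73  0.64 -0.16  2.    0.19  0.51 -0.97] F [ 0.4 -0.9 -1.7] gap 0.0177 ff 30.0
units [ 0.   -0.03  0.27] [ 0.   -0.   -0.01]
```

Lowering slowly, in small increments, and watching the force.

>>> drive_tool(
  steps=[0, -0.03, 0.04, 0, 0, 0, 0, -0.03, 0.08, 0, 0, 0, 0, -0.03, 0.12, 0, 0, 0, 0, -0.03, 0.16, 0, 0, 0, 0, -0.03, 0.2, 0, 0, 0, 0, -0.03, 0.22, 0, 0, 0, 0, -0.03, 0.22, 0, 0, 0],
)

```text
t: 18.65
position: [0.3946, -0.3265, 0.0286]
orientation: [-3.141, 0.0, 0.167]
contact_force: [0.2, 0.3, -1.2]
finger_gap: 0.0178
finger_force: 30.0
```

>>> drive_tool(
  steps=[0, 0, 0.02, 0, 0, 0, 0, 0, 0.04, 0, 0, 0, 0, 0, 0.04, 0, 0, 0],
)

```text
t: 18.9
position: [0.3947, -0.3265, 0.0274]
orientation: [-3.141, 0.0, 0.167]
contact_force: [0.4, 0.2, -1.6]
finger_gap: 0.0178
finger_force: 30.0
```

>>> drive_tool(
  steps=[0, 0, 0.01, 0, 0, 0, 0, 0, 0.02, 0, 0, 0, 0, 0, 0.02, 0, 0, 0],
)

```text
t: 19.15
position: [0.3947, -0.3266, 0.0273]
orientation: [3.141, 0.0, 0.167]
contact_force: [-1.0, 1.5, 5.0]
finger_gap: 0.018
finger_force: 30.0
```

>>> drive_tool(
  steps=[0, 0, 0.01, 0, 0, 0, 0, 0, 0.02, 0, 0, 0, 0, 0, 0.02, 0, 0, 0],
)

```text
t: 19.4
position: [0.3947, -0.3265, 0.0273]
orientation: [3.141, 0.0, 0.167]
contact_force: [-2.4, 3.3, 12.9]
finger_gap: 0.018
finger_force: 30.0
```

>>> drive_tool(
  steps=[0, 0, -0.02, 0, 0, 0, 0, 0, -0.02, 0, 0, 0],
)

```text
t: 19.57
position: [0.3949, -0.3267, 0.0273]
orientation: [3.141, -0.0, 0.167]
contact_force: [-0.8, 1.7, 6.6]
finger_gap: 0.0177
finger_force: 30.0
```

>>> drive_tool(
  claw=-0.2,
  steps=[0, 0, 0, 0, 0, 0, 0, 0, 0, 0, 0, 0, 0, 0, 0, 0, 0, 0, 0, 0, 0, 0, 0, 0, 0, 0, 0, 0, 0, 0, 0, 0, 0, 0, 0, 0, 0, 0, 0, 0, 0, 0],
)

```text
t: 20.15
position: [0.3947, -0.3266, 0.0268]
orientation: [-3.142, 0.0, 0.167]
contact_force: [-0.1, 0.4, -0.4]
finger_gap: 0.053
finger_force: 0.0
```

>>> drive_tool(
  steps=[0, 0, -0.2, 0, 0, 0, 0, 0, -0.6, 0, 0, 0, 0, 0, -1.2, 0, 0, 0, 0, 0, -2.0, 0, 0, 0, 0, 0, -3.0, 0, 0, 0, 0, 0, -4.0, 0, 0, 0, 0, 0, -5.0, 0, 0, 0, -0.2, 0.3, -6.0, 0, 0, 0, -0.2, 0.3, -6.0, 0, 0, 0, -0.2, 0.3, -6.0, 0, 0, 0],
)

```text
t: 20.98
position: [0.3909, -0.3377, 0.2095]
orientation: [3.138, -0.003, 0.166]
contact_force: [-0.5, -0.3, -1.0]
finger_gap: 0.0529
finger_force: 0.0
```

```bash
python3 - <<'E'
from h import *
state();snap('wrist','w6');snap('side','s6')
a=cv2.imread('pics/w6.png')[60:300,140:500];b=cv2.imread('pics/s6.png')[215:355,190:340];b2=cv2.imread('pics/s6.png')[100:180,300:420]
a=cv2.resize(a,(540,360));b=cv2.resize(b,None,fx=1.7,fy=1.7);b2=cv2.resize(b2,None,fx=2.9,fy=2.9)
o=np.zeros((600,800,3),np.uint8);o[:360,:540]=a;o[:b.shape[0],542:542+b.shape[1]]=b;o[362:362+b2.shape[0],:b2.shape[1]]=b2;cv2.imwrite('pics/end.png',o)
E
```

```text
t 20.98 p [ 0.3909 -0.3377  0.2095] rpy [ 3.1377e+00 -3.0000e-03  1.6570e-01] q [ 0.8   0.36 -0.22  1.91  0.1   0.88 -0.87] F [-0.5 -0.3 -1. ] gap 0.0529 ff 0.0
```

View pics/end.png

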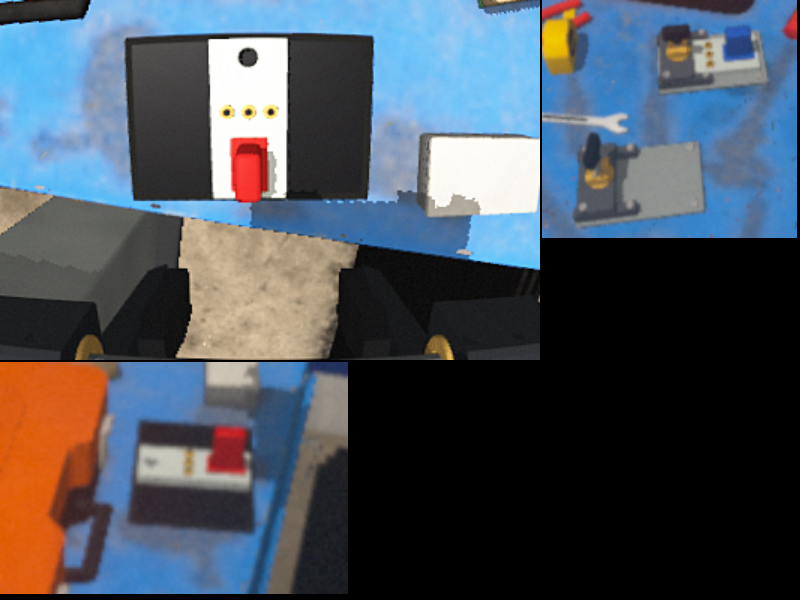

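The last picture shows the plate lying flat and centred on the mat: plate columns 209–288 within mat columns 126–372, rows 38–198 within 36–199. The red plunger is still latched crosswise and the blue plate is still pinned. I'm handing in now.

```bash
python3 -c "
from rig import finish_job;print(finish_job())"
```

```text
the job is handed in; nothing more can be done
None
```

The job is handed in at about 21 s: the red-handled plate lies flat in the middle of the mat, its plunger is latched up, and the blue-handled plate is still pinned; no verdict came back.

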